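Find the full sample case and weigh its vial

ROBOT

A 6-joint arm with a two-finger parallel gripper is mounted at the origin on the work surface. World frame = base frame: x ahead of the robot, y to its left, z up, the work surface at z = 0. Lengths are in m, angles in rad, forces in N, time in s.
With the tool pointing down it reaches from about 0.3 to 0.875 m from the base axis. Payload 6.4 kg.
Tool frame: the origin (TCP) lies between the finger pads, 19 mm behind the fingertips; this is the grasp point; z points along the fingers, y is the line along which they close (so a half turn about z gives the same grasp; the last joint's range is limited). The gripper opens to 85 mm and grips with 20 to 120 N. Pads are 22 mm wide; open, the fingers measure 114 mm over their backs; the gripper's body (76 mm by 85 mm) begins 54 mm behind the grasp point. The pads swing forward as they close: fully open they stand 13 mm farther back than shut.
Start: joints at [0.97, 0.181, 1.607, -0, 1.354, -0.206], TCP at [0.221, 0.531, 0.25] pointing down, gripper open.
Joint ranges: [-2.99, 2.99], [-0.89, 2.07], [0.3, 2.58], [-1.14, 4.28], [0, 2.63], [-3.12, 3.12]. Speed limits (rad/s): [2.57, 2.57, 3.01, 3.14, 3.14, 3.14].

INTERFACE

Orientations are given as a unit quaternion [w, x, y, z].
In Python, from bench import ctrl gives the robot as it stands.
- The arm moves only by the tool jog_arm, never from a script. Its argument "series" is a list that holds one entry, the list of rows, each a list of 7 numbers: the shift along the tool's x, y, z in mm, then the turn, a rotation vector about the tool's x, y, z in rad, then the finger opening in mm, from 0 to 85.4. In form: [[[tx, ty, tz, rx, ry, rz, gripper], ...]]. A call has exactly 10 rows; each row shifts and turns the commanded pose from where the row before left it, along the tool's axes as they then stand; what a row does not reach is not made up. A row lasts 1/10 s, in which the tool goes at most 50 mm and 8.59 degrees, less where a joint would pass 70% of its speed; a pose out of reach is approached as far as the arm can. A call with a gripper value outside its range is refused whole. The fingers move at their own pace and stop on an object; the grip force is fixed at half the most. Time passes only in rows, so rows that do not move let the fingers close, or fill a call up. It gives the time, the measured TCP pose, the force, the opening and the grip force at its end, in the units of the state.
- ctrl.get_obs(): the state, without advancing time (a new reading comes with each control period).
- ctrl.camera(name): name is "side" or "top" or "wrist"; returns a dict with "frame" (420x560x3 uint8, blue, green, red), "z_map" (420x560 float32, m along the optical axis (not along the pixel's ray), 0 where there is no reading), "fx", "fy", "cx", "cy" (pixels), "xyz" and "rotation" of the camera in the world. Camera axes: x right, y down, z forward; pixel columns grow to the right and rows downward; lengths in m; the calibration is good to about 2 mm. A picture is of the moment at which its call begins.
- ctrl.hand_in(): hands the job in; it is judged then, once.
The state is a dict: "time_s": time; "q": joint angles; "dq": joint speeds; "joint_efforts": joint torques, N m; "eef_pos": TCP position; "eef_rot": TCP orientation; "wrist_force": force on the tool from outside, world axes, zero at the start; "torque": the same for the moment, N m; "opening": opening from 0.0 (shut) to 1.0 (fully open); "grasp_force": force on a finger pad.
Only numpy, scipy, OpenCV 4.12 (cv2) and the standard library are available. Lean on these libraries where they do the work, as an engineer would, in place of code of your own. Each camera call takes 0.05 s, during which the arm holds its last target. There are 200 camera calls.

TASK

One of the three closed sample cases on the desk holds a vial full of metal; the others hold near-empty vials that look just the same. Heft the closed cases, lifting them clear of the desk, to find the heavy one, then take off its lid, lift out its vial and set it down on the middle of the little scale's pan without dropping it. Leave all three cases standing upright on the desk.

Things in the scene. Friction and masses are not known exactly. Their poses are not given: they have to be found in the camera images.
- case_a: One of three identical closed sample cases: opaque white box 120 (own x) x 60 (own y) x 50 mm high, walls and floor 4 mm, with a loose blue lid. Lift it by its 60 mm wide sides; lid stays on. Heavy case about 0.52 kg closed, the two light ones 0.23 kg; any of the three may be the heavy one. Starts on the desk, x within 20 degrees of world x. Origin: centre of underside, z up.
- case_b: Identical to case_a, same origin and axes. All lids: blue plate 120 x 60 x 6 mm resting on the rim (50 to 56 mm height; 3 mm lip below it inside the rim), not fastened, 0.05 kg. In its middle a white grip bar, 40 mm along the case's x, 16 mm along its y, 20 mm tall (top at 76 mm). Take the lid straight up by this bar.
- case_c: Identical to case_a, same origin and axes. Inside each case at its centre stands a round vial, 36 mm diameter, 40 mm tall (4 to 44 mm height), white with blue cap, in a low nest (top at 9 mm, 2 mm play). Full vial 0.32 kg, the others 0.03 kg, same look. Inner space 112 (x) x 52 mm (y): grip the vial along the case's x, fingers part open.
- pan (a point): centre of the top face of the small bench scale's round steel pan: 110 mm in diameter, flat, rigid, its top 40 mm above the desk; the grey scale body (150 x 130 x 28 mm, fixed to the desk) has a greenish display on the side nearest the robot. Axes: z up
There are look-alikes about, which are no part of the job. What is shaped like the case_a but red or turquoise is not meant.

How it is judged:
On the way, in this order (a step that is already met when the one before it is completed fails the run):
1. a closed case has been hefted: lifted at least 10 mm clear of the desk (height (world z) of any of case_a, case_b, case_c above 0.01 m), for 0.2 s.
2. the full vial has been set down on the scale by the gripper, not dropped from a height: its weight rests on the scale while the TCP is still within 80 mm of the pan's centre (contact force between scale and anything else above 2.5 N and distance between the grasp point and pan below 0.08 m), for 0.05 s.
At the end, for the whole second after the job is handed in: the scale carries the full vial and no other load of note (between 2.5 and 4.5 N on the scale), and all three cases stand on the desk at rest (underside within 12 mm of the desk, within 10 degrees of upright) (contact force between scale and anything else between 2.5 and 4.5 N and height (world z) of each of case_a, case_b, case_c below 0.012 m and angle between each of case_a, case_b, case_c's own z axis and vertical below 0.17 rad and linear speed of each of case_a, case_b, case_c below 0.03 m/s); the robot touches nothing.
It also fails if it takes over 72 s, if anything falls off the work surface, if the arm or the gripper's body presses on something with over 40 N, if the wrist force passes 120 N, or if a joint passes its speed limit or range.

## Working session

There is one attempt and no reset: what is moved stays moved. The work goes in short steps, Python scripts to look and compute and a tool call to move; the robot and the scene stay as the last step left them, time stands still between calls to the robot, and variables do not carry over. Pictures are saved under pics/ and viewed, at most 10 in all, crops included, and the job is handed in when it is done.

Besides the shell and the picture viewer there is one more tool, called after "Call:" by a JSON object that holds its "api" and its "payload". jog_arm: Moves the arm, as the interface text tells. Its arguments: {"type":"object","properties":{"series":{"type":"array"}},"required":["series"]}

```bash
mkdir -p pics; cat > h.py <<'E'
import numpy as np, cv2
from bench import ctrl
def cam(n,save=None):
    c=ctrl.camera(n); 
    if save: cv2.imwrite(save,c['frame'])
    np.savez(f'{n}.npz',**c); return c
def world(c):
    z=np.array(c['z_map']); v,u=np.mgrid[:z.shape[0],:z.shape[1]]
    p=np.stack([(u-c['cx'])/c['fx']*z,(v-c['cy'])/c['fy']*z,z],-1)
    R=np.array(c['rotation']); 
    return p@R.T+np.array(c['xyz'])
E
python3 - <<'E'
from h import *
c=cam('top','pics/top1.png'); print(c['xyz'],c['rotation'],c['fx'])
o=ctrl.get_obs(); print(o['eef_pos'],o['eef_rot'],o['time_s'],o['opening'],o['wrist_force'])
E
```

```text
[0.34376527 0.07177313 0.98574989] [ 0.06859462 -0.70364823  0.70432511 -0.06403194] 387.3293465973699
[0.22083945 0.53036444 0.24913195] [-3.39754691e-04  1.96124475e-01  9.80578642e-01 -7.75653921e-04] 0.05 1.0015344909532458 [ 0.53394272 -0.42184854  0.32480547]
```

View pics/top1.png

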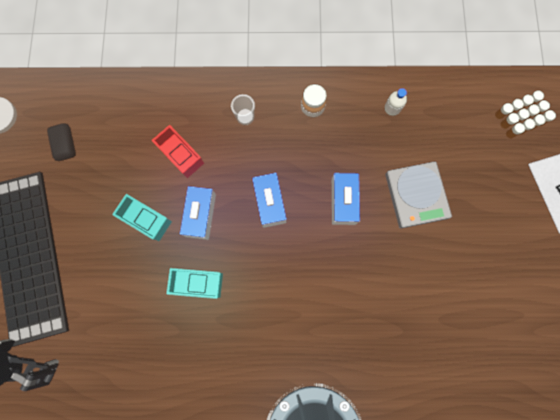

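The top view shows three blue-lidded cases with white bars at about (197,212), (269,200) and (346,198). The red box (177,150) and the turquoise boxes (140,217) and (194,283) are look-alikes. The scale pan is at about (419,187), with its display at (431,215). I take the three blue-lidded ones, and next measure them and check a crop.

```bash
cat >> h.py <<'E'
from scipy.spatial.transform import Rotation as Rn
def world(c):
    z=np.array(c['z_map']); v,u=np.mgrid[:z.shape[0],:z.shape[1]]
    p=np.stack([(u-c['cx'])/c['fx']*z,(v-c['cy'])/c['fy']*z,z],-1)
    R=Rn.from_quat(np.roll(c['rotation'],-1)).as_matrix()
    return p@R.T+np.array(c['xyz'])
def rect(pts):
    (x,y),(w,h),a=cv2.minAreaRect((pts[:,:2]*1000).astype(np.float32))
    if w<h: w,h,a=h,w,a+90
    return x,y,w,h,(a+90)%180-90
E
python3 - <<'E'
from h import *
c=dict(np.load('top.npz')); W=world(c); f=c['frame']
print('desk',W[330,250],W[250,420])
hsv=cv2.cvtColor(f,cv2.COLOR_BGR2HSV)
blue=((hsv[...,0]>100)&(hsv[...,0]<125)&(hsv[...,1]>120)&(W[...,2]>.045)&(W[...,2]<.066)).astype(np.uint8)
blue=cv2.morphologyEx(blue,cv2.MORPH_OPEN,np.ones((3,3)))
n,l,s,_=cv2.connectedComponentsWithStats(blue)
for i in range(1,n):
    if s[i,4]<150: continue
    p=W[l==i]; print(s[i],np.round(rect(p),1),np.median(p[:,2]))
    x0,y0,w,h=s[i,:4]; m=np.zeros_like(blue,bool); m[y0:y0+h,x0:x0+w]=1
    m&=(W[...,2]>.07)&(W[...,2]<.085); q=W[m]; print('  bar',len(q),np.round(rect(q),1),np.median(q[:,2]))
u,v=np.meshgrid(range(560),range(420))
m=(abs(u-419)<40)&(abs(v-193)<40)&(W[...,2]>.035)&(W[...,2]<.046)
n,l,s,_=cv2.connectedComponentsWithStats(m.astype(np.uint8)); i=1+s[1:,4].argmax()
p=W[l==i];print('pan',s[i],cv2.minEnclosingCircle((p[:,:2]*1000).astype(np.float32)),np.median(p[:,2]))
for nm,m in(('body',(abs(u-419)<45)&(abs(v-193)<45)&(W[...,2]>.02)&(W[...,2]<.034)),):
    n,l,s,_=cv2.connectedComponentsWithStats(m.astype(np.uint8)); i=1+s[1:,4].argmax(); print(nm,np.round(rect(W[l==i]),1))
for nm,(a,b) in dict(tq=(140,217),red=(177,150),cup=(243,108),tq2=(194,283)).items(): print(nm,W[b,a])
cv2.imwrite('pics/crop1.png',cv2.resize(f[130:310,100:460],None,fx=2.2,fy=2.2,interpolation=cv2.INTER_CUBIC))
E
```

```text
desk [0.23848073 0.15071386 0.00133651] [ 4.33898115e-01 -2.78129524e-01 -4.14126015e-05]
[335 173  24  48 967] [560.2 -86.6 119.5  57.7  -1.8] 0.05667860085922283
  bar 108 [559.8 -85.3  39.7  15.7   2.6] 0.07623264824467946
[253 174  32  49 954] [556.9 104.5 118.5  59.4  11.7] 0.056487721151087356
  bar 109 [557.3 104.9  40.3  15.7  11.4] 0.07628762343095008
[181 187  30  49 913] [524.8 283.1 118.9  58.8  -7.2] 0.0562587607717544
  bar 114 [524.7 283.1  37.8  17.3  -3.5] 0.07622778951641257
pan [ 397  166   44   43 1469] ((590.0359497070312, -271.47857666015625), 55.56475830078125) 0.040782288472648975
body [ 574.9 -274.4  150.3  130.7   11.6]
tq [0.5193597  0.43849365 0.00382423]
red [0.70126122 0.3521688  0.00237253]
cup [0.81779688 0.17712435 0.00901798]
tq2 [0.34376527 0.07177313 0.98574989]
```

View pics/crop1.png

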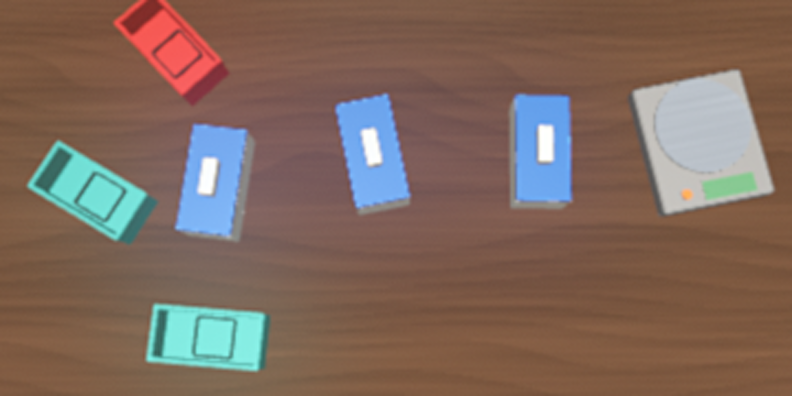

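Measured sizes match the description: lids 119x59 at 56 mm, bars at 76 mm, pan radius 55 mm at 40 mm. The crop confirms the three white cases with blue lids.

```bash
cat >> h.py <<'E'
def go(x,y,z,yaw):
    o=ctrl.get_obs(); R=Rn.from_quat(np.roll(o['eef_rot'],-1)); M=R.as_matrix()
    d=M.T@(np.array([x,y,z])-np.array(o['eef_pos'])*1000)
    ty=np.radians(yaw); dirs=[]
    for s in (1,-1):
        Y=s*np.array([-np.sin(ty),np.cos(ty),0]); Z=np.array([0,0,-1.]); T=np.stack([np.cross(Y,Z),Y,Z],1)
        dirs.append((M.T@T)) 
    r=min((Rn.from_matrix(t).as_rotvec() for t in dirs),key=np.linalg.norm)
    print('shift',np.round(d,1),'rot',np.round(r,3),'t',round(o['time_s'],2),'F',np.round(o['wrist_force'],2),'pos',np.round(np.array(o['eef_pos'])*1000,1),'op',round(o['opening'],3))
E
python3 -c "
from h import *
go(525,283,130,-7.2)"
```

```text
shift [-375.9 -111.1  119.2] rot [-0.002 -0.001 -0.269] t 0.05 F [ 0.53 -0.42  0.32] pos [220.8 530.4 249.1] op 1.002
```

Call:
{"api": "jog_arm", "payload": {"series": [[[-42,-12.3,10,0,0,0,85],[-42,-12.3,10,0,0,0,85],[-42,-12.3,10,0,0,0,85],[-42,-12.3,13,0,0,0,85],[-42,-12.3,15,0,0,0,85],[-42,-12.3,15,0,0,0,85],[-42,-12.3,15,0,0,0,85],[-42,-12.3,15,0,0,0,85],[-40,-12.7,15,0,0,0,85],[0,0,0,0,0,-0.135,85]]]}}

```text
time_s: 1.05
eef_pos: [0.5277, 0.2793, 0.1292]
eef_rot: [-0.001, 0.131, 0.991, -0.001]
wrist_force: [-1.0, -0.7, -0.3]
opening: 0.997
grasp_force: 0.0
```

Call:
{"api": "jog_arm", "payload": {"series": [[[0,0,0,0,0,-0.135,85],[0,0,0,0,0,0,85],[0,0,0,0,0,0,85],[0,0,0,0,0,0,85],[0,0,0,0,0,0,85],[0,0,0,0,0,0,85],[0,0,0,0,0,0,85],[0,0,0,0,0,0,85],[0,0,0,0,0,0,85],[0,0,0,0,0,0,85]]]}}

```text
time_s: 2.05
eef_pos: [0.5255, 0.2836, 0.132]
eef_rot: [0.0, 0.062, 0.998, 0.0]
wrist_force: [0.3, 0.0, 0.5]
opening: 0.991
grasp_force: 0.0
```

```bash
python3 -c "
from h import *
go(525,283,30,-7.2)
cam('wrist','pics/w1.png')"
```

```text
shift [  0.4  -0.7 102. ] rot [0.    0.    0.001] t 2.05 F [0.31 0.04 0.51] pos [525.5 283.6 132. ] op 0.991
```

View pics/w1.png

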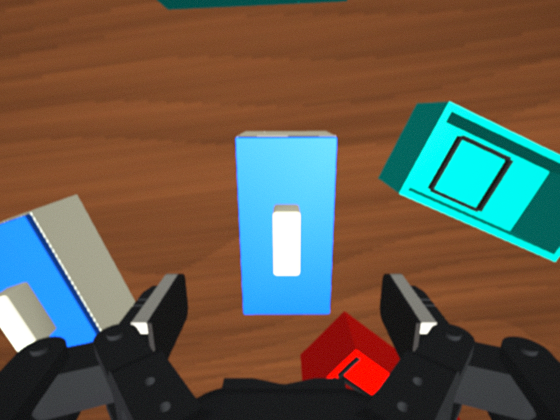

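The wrist view shows the lid centred (240–335 px) between the open fingers (185–383 px), so I descend, grip and lift.

Call:
{"api": "jog_arm", "payload": {"series": [[[0,0,35,0,0,0,85],[0,0,35,0,0,0,85],[0,0,22,0,0,0,85],[0,0,10,0,0,0,85],[0,0,0,0,0,0,85],[0,0,0,0,0,0,50],[0,0,0,0,0,0,50],[0,0,0,0,0,0,50],[0,0,0,0,0,0,50],[0,0,0,0,0,0,50]]]}}

```text
time_s: 3.1
eef_pos: [0.527, 0.2842, 0.032]
eef_rot: [0.002, 0.062, 0.998, 0.001]
wrist_force: [0.7, 0.6, 6.6]
opening: 0.698
grasp_force: 66.1
```

Call:
{"api": "jog_arm", "payload": {"series": [[[0,0,0,0,0,0,50],[0,0,-5,0,0,0,50],[0,0,-10,0,0,0,50],[0,0,-10,0,0,0,50],[0,0,-5,0,0,0,50],[0,0,0,0,0,0,50],[0,0,0,0,0,0,50],[0,0,0,0,0,0,50],[0,0,0,0,0,0,50],[0,0,0,0,0,0,50]]]}}

```text
time_s: 4.1
eef_pos: [0.5252, 0.2835, 0.0596]
eef_rot: [-0.0, 0.062, 0.998, -0.0]
wrist_force: [-0.2, -1.2, -2.7]
opening: 0.699
grasp_force: 65.2
```

```bash
python3 -c "
from h import *
go(525,283,30,-7.2)
cam('wrist','pics/w2.png')"
```

```text
shift [ 0.1 -0.5 29.6] rot [-0.    -0.001  0.001] t 4.1 F [-0.19 -1.16 -2.68] pos [525.2 283.5  59.6] op 0.699
```

View pics/w2.png

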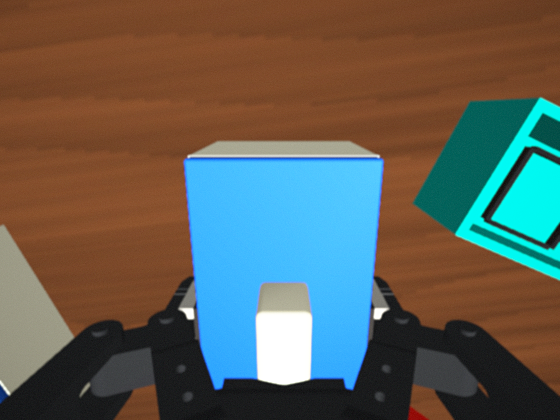

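Call:
{"api": "jog_arm", "payload": {"series": [[[0,0,10,0,0,0,50],[0,0,10,0,0,0,50],[0,0,6,0,0,0,50],[0,0,3,0,0,0,50],[0,0,0,0,0,0,50],[0,0,0,0,0,0,85],[0,0,0,0,0,0,85],[0,0,0,0,0,0,85],[0,0,0,0,0,0,85],[0,0,0,0,0,0,85]]]}}

```text
time_s: 5.15
eef_pos: [0.5255, 0.2836, 0.0308]
eef_rot: [-0.0, 0.062, 0.998, -0.0]
wrist_force: [0.2, -0.4, -0.1]
opening: 0.995
grasp_force: 0.0
```

Call:
{"api": "jog_arm", "payload": {"series": [[[0,0,-20,0,0,0,85],[0,0,-35,0,0,0,85],[0,0,-35,0,0,0,85],[0,0,-12,0,0,0,85],[0,0,0,0,0,-0.11,85],[0,0,0,0,0,-0.11,85],[0,0,0,0,0,-0.11,85],[0,0,0,0,0,0,85],[0,0,0,0,0,0,85],[0,0,0,0,0,0,85]]]}}

```text
time_s: 6.15
eef_pos: [0.5253, 0.2836, 0.1326]
eef_rot: [-0.0, -0.101, 0.995, -0.0]
wrist_force: [1.0, -0.5, 0.1]
opening: 0.993
grasp_force: 0.0
```

```bash
python3 -c "
from h import *
go(557,104.7,132,11.7)
"
```

```text
shift [   5.  -181.6    0.6] rot [-0.    -0.001 -0.001] t 6.15 F [ 0.98 -0.53  0.07] pos [525.3 283.6 132.6] op 0.993
```

Call:
{"api": "jog_arm", "payload": {"series": [[[1,-30,0,0,0,0,85],[1,-40,0,0,0,0,85],[1,-40,0,0,0,0,85],[1,-40,0,0,0,0,85],[1,-32,0,0,0,0,85],[0,0,0,0,0,0,85],[0,0,0,0,0,0,85],[0,0,0,0,0,0,85],[0,0,34,0,0,0,85],[0,0,34,0,0,0,85]]]}}

```text
time_s: 7.15
eef_pos: [0.5587, 0.1059, 0.0655]
eef_rot: [0.002, -0.103, 0.995, -0.0]
wrist_force: [-1.4, 0.4, -0.3]
opening: 0.997
grasp_force: 0.0
```

Call:
{"api": "jog_arm", "payload": {"series": [[[0,0,24,0,0,0,85],[0,0,10,0,0,0,85],[0,0,0,0,0,0,50],[0,0,0,0,0,0,50],[0,0,0,0,0,0,50],[0,0,0,0,0,0,50],[0,0,0,0,0,0,50],[0,0,0,0,0,0,50],[0,0,-5,0,0,0,50],[0,0,-10,0,0,0,50]]]}}

```text
time_s: 8.15
eef_pos: [0.5566, 0.1043, 0.0454]
eef_rot: [-0.001, -0.102, 0.995, 0.0]
wrist_force: [-0.2, 0.5, -1.8]
opening: 0.697
grasp_force: 65.6
```

Call:
{"api": "jog_arm", "payload": {"series": [[[0,0,-10,0,0,0,50],[0,0,-5,0,0,0,50],[0,0,0,0,0,0,50],[0,0,0,0,0,0,50],[0,0,0,0,0,0,50],[0,0,0,0,0,0,50],[0,0,0,0,0,0,50],[0,0,0,0,0,0,50],[0,0,0,0,0,0,50],[0,0,0,0,0,0,50]]]}}

```text
time_s: 9.15
eef_pos: [0.5577, 0.1044, 0.0609]
eef_rot: [-0.0, -0.102, 0.995, 0.0]
wrist_force: [0.4, 0.4, -2.7]
opening: 0.694
grasp_force: 65.7
```

Call:
{"api": "jog_arm", "payload": {"series": [[[0,0,10,0,0,0,50],[0,0,10,0,0,0,50],[0,0,6,0,0,0,50],[0,0,3,0,0,0,50],[0,0,0,0,0,0,50],[0,0,0,0,0,0,85],[0,0,0,0,0,0,85],[0,0,0,0,0,0,85],[0,0,0,0,0,0,85],[0,0,0,0,0,0,85]]]}}

```text
time_s: 10.15
eef_pos: [0.5577, 0.1044, 0.032]
eef_rot: [0.0, -0.102, 0.995, 0.0]
wrist_force: [-0.1, -0.4, -0.5]
opening: 0.993
grasp_force: 0.0
```

Call:
{"api": "jog_arm", "payload": {"series": [[[0,0,-20,0,0,0,85],[0,0,-35,0,0,0,85],[0,0,-35,0,0,0,85],[0,0,-12,0,0,0,85],[0,0,0,0,0,0.115,85],[0,0,0,0,0,0.115,85],[0,0,0,0,0,0,85],[0,0,0,0,0,0,85],[0,0,0,0,0,0,85],[0,0,0,0,0,0,85]]]}}

```text
time_s: 11.15
eef_pos: [0.5575, 0.1044, 0.1337]
eef_rot: [-0.0, 0.012, 1.0, -0.0]
wrist_force: [-0.8, -0.8, 0.1]
opening: 0.999
grasp_force: 0.0
```

```bash
python3 -c "
from h import *
go(560.2,-86.3,132,-1.5)
"
```

```text
shift [  -7.1 -190.6    1.7] rot [-0.    -0.001  0.003] t 11.15 F [-0.82 -0.83  0.07] pos [557.5 104.4 133.7] op 0.999
```

Call:
{"api": "jog_arm", "payload": {"series": [[[-1,-30,0,0,0,0,85],[-1.5,-42,0,0,0,0,85],[-1.5,-42,0,0,0,0,85],[-1.5,-42,0,0,0,0,85],[-1.5,-34.5,2,0,0,0.003,85],[0,0,0,0,0,0,85],[0,0,0,0,0,0,85],[0,0,0,0,0,0,85],[0,0,34,0,0,0,85],[0,0,34,0,0,0,85]]]}}

```text
time_s: 12.15
eef_pos: [0.5613, -0.085, 0.0646]
eef_rot: [0.002, 0.013, 1.0, -0.001]
wrist_force: [-0.6, -0.5, -0.4]
opening: 0.996
grasp_force: 0.0
```

Call:
{"api": "jog_arm", "payload": {"series": [[[0,0,24,0,0,0,85],[0,0,10,0,0,0,85],[0,0,0,0,0,0,50],[0,0,0,0,0,0,50],[0,0,0,0,0,0,50],[0,0,0,0,0,0,50],[0,0,0,0,0,0,50],[0,0,0,0,0,0,50],[0,0,-5,0,0,0,50],[0,0,-10,0,0,0,50]]]}}

```text
time_s: 13.15
eef_pos: [0.5584, -0.086, 0.044]
eef_rot: [-0.002, 0.014, 1.0, 0.0]
wrist_force: [0.1, -0.3, -5.7]
opening: 0.695
grasp_force: 66.7
```

Call:
{"api": "jog_arm", "payload": {"series": [[[0,0,-10,0,0,0,50],[0,0,-5,0,0,0,50],[0,0,0,0,0,0,50],[0,0,0,0,0,0,50],[0,0,0,0,0,0,50],[0,0,0,0,0,0,50],[0,0,0,0,0,0,50],[0,0,0,0,0,0,50],[0,0,0,0,0,0,50],[0,0,0,0,0,0,50]]]}}

```text
time_s: 14.15
eef_pos: [0.5599, -0.0862, 0.0599]
eef_rot: [-0.0, 0.014, 1.0, 0.0]
wrist_force: [0.5, 0.4, -4.3]
opening: 0.694
grasp_force: 66.9
```

Readings of −4.3 and −5.7 N against −2.7 N for the other two: the third case is the heavy one. I set it down and take its lid by the bar.

Call:
{"api": "jog_arm", "payload": {"series": [[[0,0,10,0,0,0,50],[0,0,10,0,0,0,50],[0,0,6,0,0,0,50],[0,0,3,0,0,0,50],[0,0,0,0,0,0,50],[0,0,0,0,0,0,85],[0,0,0,0,0,0,85],[0,0,0,0,0,0,85],[0,0,0,0,0,0,85],[0,0,-10,0,0,0,85]]]}}

```text
time_s: 15.15
eef_pos: [0.5589, -0.0859, 0.0401]
eef_rot: [-0.001, 0.014, 1.0, 0.0]
wrist_force: [-1.6, 0.4, -0.4]
opening: 0.996
grasp_force: 0.0
```

Call:
{"api": "jog_arm", "payload": {"series": [[[0,0,-25,0,0,0,85],[0,0,-14,0,0,0,85],[0,0,0,0,0,0,85],[0,0,0,0,0,0,85],[0,0,0,0,0,0,85],[0,0,0,0,0,0,85],[0,0,0,0,0,0,85],[0,0,0,0,0,0,85],[0,0,0,0,0,0,85],[0,0,0,0,0,0,85]]]}}

```text
time_s: 16.15
eef_pos: [0.5599, -0.0862, 0.0799]
eef_rot: [-0.0, 0.014, 1.0, 0.0]
wrist_force: [0.2, 0.9, 0.2]
opening: 0.995
grasp_force: 0.0
```

```bash
python3 -c "
from h import *
go(560.2,-86.3,79.5,-1.5); print(ctrl.get_obs()['q'])
cam('wrist','pics/w3.png')"
```

```text
shift [-0.3 -0.1  0.4] rot [ 0.    -0.    -0.002] t 16.15 F [0.17 0.89 0.23] pos [559.9 -86.2  79.9] op 0.995
[-3.62218751e-01  3.73354064e-01  1.74621405e+00 -3.96184666e-05
  1.02220938e+00 -1.90513445e+00]
```

View pics/w3.png

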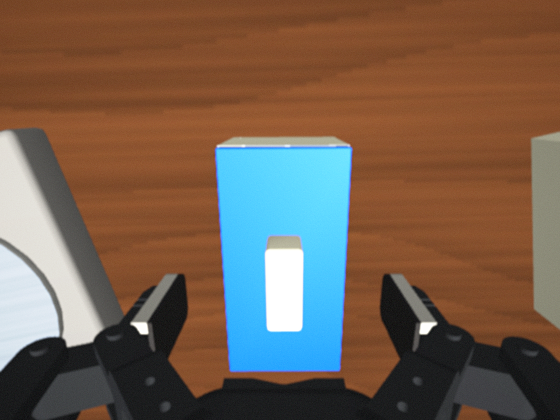

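The bar (266–302 px) is centred between the fingers; I grip it and lift the lid.

Call:
{"api": "jog_arm", "payload": {"series": [[[0,0,0,0,0,0,5],[0,0,0,0,0,0,5],[0,0,0,0,0,0,5],[0,0,0,0,0,0,5],[0,0,0,0,0,0,5],[0,0,0,0,0,0,5],[0,0,0,0,0,0,5],[0,0,0,0,0,0,5],[0,0,0,0,0,0,5],[0,0,-2,0,0,0,5]]]}}

```text
time_s: 17.2
eef_pos: [0.5596, -0.086, 0.0816]
eef_rot: [-0.0, 0.014, 1.0, 0.0]
wrist_force: [-0.5, -0.4, -0.9]
opening: 0.163
grasp_force: 60.4
```

Call:
{"api": "jog_arm", "payload": {"series": [[[0,0,-5,0,0,0,5],[0,0,-8,0,0,0,5],[0,0,-20,0,0,0,5],[0,0,-20,0,0,0,5],[10,0,-10,0,0,0,5],[30,0,0,0,0,0,5],[35,0,0,0,0,0,5],[35,0,0,0,0,0,5],[35,0,0,0,0,0,5],[15,0,10,0,0,0,5]]]}}

```text
time_s: 18.2
eef_pos: [0.3983, -0.0815, 0.1358]
eef_rot: [0.0, 0.014, 1.0, -0.0]
wrist_force: [-0.3, -0.4, -0.4]
opening: 0.167
grasp_force: 60.4
```

```bash
python3 -c "
from h import *
go(400,-82,34,-1.5)
c=cam('top','pics/t2.png');f=c['frame']
w=cam('wrist')['frame']
cv2.imwrite('pics/tw2.png',np.hstack([cv2.resize(f[140:340,240:460],(440,400)),cv2.resize(w,(360,400))]))"
```

```text
shift [ -1.6  -0.4 101.8] rot [-0.001  0.001 -0.002] t 18.2 F [-0.3  -0.4  -0.37] pos [398.3 -81.5 135.8] op 0.167
```

View pics/tw2.png

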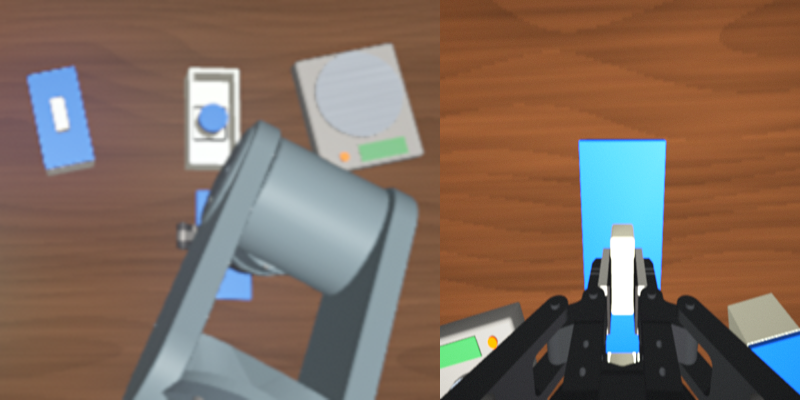

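The lid is held level and the open case shows the vial at its centre, standing up. I lower the lid onto the desk.

Call:
{"api": "jog_arm", "payload": {"series": [[[0,0,25,0,0,0,5],[0,0,30,0,0,0,5],[0,0,25,0,0,0,5],[0,0,12,0,0,0,5],[0,0,6,0,0,0,5],[0,0,3,0,0,0,5],[0,0,0,0,0,0,5],[0,0,0,0,0,0,5],[0,0,0,0,0,0,60],[0,0,0,0,0,0,60]]]}}

```text
time_s: 19.3
eef_pos: [0.4005, -0.082, 0.0346]
eef_rot: [0.001, 0.014, 1.0, -0.0]
wrist_force: [0.3, 0.2, 0.7]
opening: 0.501
grasp_force: 0.0
```

Call:
{"api": "jog_arm", "payload": {"series": [[[0,0,0,0,0,0,60],[0,0,-10,0,0,0,60],[0,0,-30,0,0,0,60],[0,0,-40,0,0,0,60],[0,0,-40,0,0,0.14,60],[0,0,0,0,0,0.14,60],[0,0,0,0,0,0.14,60],[0,0,0,0,0,0.14,60],[0,0,0,0,0,0.14,60],[0,0,0,0,0,0.14,60]]]}}

```text
time_s: 20.3
eef_pos: [0.4, -0.0817, 0.1548]
eef_rot: [0.0, 0.423, 0.906, -0.0]
wrist_force: [-0.2, -0.1, -1.1]
opening: 0.701
grasp_force: 0.0
```

Call:
{"api": "jog_arm", "payload": {"series": [[[0,0,0,0,0,0.14,60],[0,0,0,0,0,0.14,60],[0,0,0,0,0,0.14,60],[0,0,0,0,0,0.14,60],[0,0,0,0,0,0.14,60],[0,0,0,0,0,0.031,60],[0,0,0,0,0,0,60],[0,0,0,0,0,0,60],[0,0,0,0,0,0,60],[0,0,0,0,0,0,60]]]}}

```text
time_s: 21.3
eef_pos: [0.4, -0.0818, 0.1541]
eef_rot: [0.0, 0.717, 0.697, 0.0]
wrist_force: [0.2, 0.3, 0.3]
opening: 0.701
grasp_force: 0.0
```

```bash
python3 - <<'E'
from h import *
go(560,-86,120,88.5)
c=cam('top');W=world(c);f=c['frame']
hsv=cv2.cvtColor(f,cv2.COLOR_BGR2HSV); u,v=np.meshgrid(range(560),range(420))
m=(hsv[...,0]>95)&(hsv[...,0]<125)&(hsv[...,1]>100)&(abs(u-346)<18)&(abs(v-198)<25)&(W[...,2]>.035)&(W[...,2]<.05)
p=W[m]; print(len(p),cv2.minEnclosingCircle((p[:,:2]*1000).astype(np.float32)),np.median(p[:,2]))
# case rim
m=(abs(u-346)<25)&(abs(v-198)<40)&(W[...,2]>.047)&(W[...,2]<.056); print('rim',m.sum(),np.round(rect(W[m]),1))
E
```

```text
shift [  0.2 160.   34.1] rot [ 0.     0.    -0.001] t 21.3 F [0.18 0.26 0.26] pos [400.  -81.8 154.1] op 0.701
147 ((557.8738403320312, -87.26268768310547), 17.388811111450195) 0.04438530570915533
rim 234 [559.9 -87.9 120.4  59.7  -0.6]
```

Call:
{"api": "jog_arm", "payload": {"series": [[[0,30,0,0,0,0,60],[0,40,0,0,0,0,60],[0,40,0,0,0,0,60],[-0.8,35,0,0,0,0,60],[0,14,20,0,0,0,60],[0,0,14,0,0,0,60],[0,0,0,0,0,0,60],[0,0,0,0,0,0,60],[0,0,0,0,0,0,60],[0,0,0,0,0,0,60]]]}}

```text
time_s: 22.35
eef_pos: [0.559, -0.0872, 0.1211]
eef_rot: [0.001, 0.717, 0.697, 0.0]
wrist_force: [-0.7, 0.3, 0.2]
opening: 0.697
grasp_force: 0.0
```

```bash
python3 -c "
from h import *
go(559,-87,32,88.8)
cam('wrist','pics/w4.png')"
```

```text
shift [ 0.3 -0.1 89.1] rot [ 0.001  0.001 -0.007] t 22.35 F [-0.66  0.33  0.15] pos [559.  -87.2 121.1] op 0.697
```

View pics/w4.png

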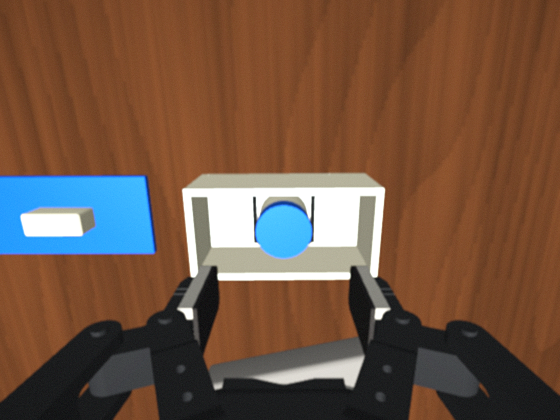

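The vial cap (256–312 px) is centred between the fingers and the lid lies beside the case. I descend and close.

Call:
{"api": "jog_arm", "payload": {"series": [[[0,0,25,0,0,0,58],[0,0,30,0,0,0,58],[0,0,20,0,0,0,58],[0,0,9,0,0,0,58],[0,0,4,0,0,0,58],[0,0,0,0,0,0,58],[0,0,0,0,0,0,25],[0,0,0,0,0,0,25],[0,0,0,0,0,0,25],[0,0,0,0,0,0,25]]]}}

```text
time_s: 23.4
eef_pos: [0.5599, -0.0874, 0.0335]
eef_rot: [0.001, 0.717, 0.697, 0.0]
wrist_force: [-1.8, 0.8, 7.0]
opening: 0.402
grasp_force: 60.2
```

Call:
{"api": "jog_arm", "payload": {"series": [[[0,0,0,0,0,0,25],[0,0,0,0,0,0,25],[0,0,-3,0,0,0,25],[0,0,-10,0,0,0,25],[0,0,-20,0,0,0,25],[0,0,-30,0,0,0,25],[0,0,-20,0,0,0,25],[0,0,-7,0,0,0,25],[0,0,0,0,0,0,25],[0,0,0,0,0,0,25]]]}}

```text
time_s: 24.4
eef_pos: [0.5581, -0.0867, 0.121]
eef_rot: [-0.001, 0.717, 0.697, -0.0]
wrist_force: [-0.1, 0.0, -3.5]
opening: 0.408
grasp_force: 60.2
```

```bash
python3 -c "
from h import *
go(590,-271.5,120,88.8)
c=cam('side'); w=cam('wrist')['frame']
cv2.imwrite('pics/sw.png',np.hstack([cv2.resize(c['frame'],(440,400)),cv2.resize(w,(360,400))]))"
```

```text
shift [-183.9   37.     0.8] rot [-0.002 -0.001 -0.007] t 24.4 F [-0.07  0.04 -3.54] pos [558.1 -86.7 121. ] op 0.408
```

View pics/sw.png

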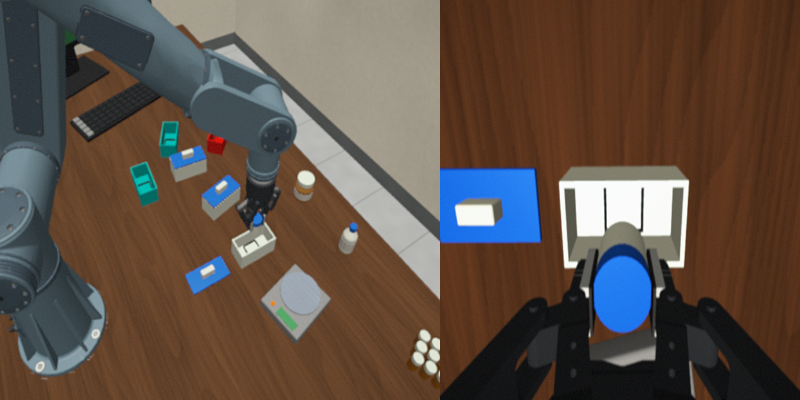

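The vial is held upright and clear of the case, and −3.5 N says it is the full one. I move over the pan.

Call:
{"api": "jog_arm", "payload": {"series": [[[-20,4,0,0,0,0,25],[-30,6,0,0,0,0,25],[-35,7,0,0,0,0,25],[-35,7,0,0,0,0,25],[-35,7,0,0,0,0,25],[-20,4,0,0,0,0,25],[-9,2,0,0,0,0,25],[0,0,0,0,0,0,25],[0,0,10,0,0,0,25],[0,0,10,0,0,0,25]]]}}

```text
time_s: 25.5
eef_pos: [0.5906, -0.2704, 0.101]
eef_rot: [-0.0, 0.716, 0.698, 0.0]
wrist_force: [-0.2, -1.1, -3.6]
opening: 0.405
grasp_force: 60.2
```

Call:
{"api": "jog_arm", "payload": {"series": [[[0,0,10,0,0,0,25],[0,0,8,0,0,0,25],[0,0,4,0,0,0,25],[0,0,2,0,0,0,25],[0,0,1,0,0,0,25],[0,0,1,0,0,0,25],[0,0,0,0,0,0,25],[0,0,0,0,0,0,25],[0,0,0,0,0,0,25],[0,0,0,0,0,0,25]]]}}

```text
time_s: 26.5
eef_pos: [0.5908, -0.272, 0.0762]
eef_rot: [0.0, 0.717, 0.697, 0.0]
wrist_force: [1.2, 0.4, -3.8]
opening: 0.404
grasp_force: 60.2
```

```bash
python3 -c "
from h import *
go(590,-271.5,70.5,88.8)"
```

```text
shift [ 0.5 -0.9  5.7] rot [ 0.     0.    -0.007] t 26.5 F [ 1.23  0.45 -3.79] pos [ 590.8 -272.    76.2] op 0.404
```

Step down 1 mm per row and watch for contact.

Call:
{"api": "jog_arm", "payload": {"series": [[[0,0,1,0,0,0,25],[0,0,1,0,0,0,25],[0,0,1,0,0,0,25],[0,0,1,0,0,0,25],[0,0,0.5,0,0,0,25],[0,0,0,0,0,0,25],[0,0,0,0,0,0,25],[0,0,0,0,0,0,25],[0,0,0,0,0,0,25],[0,0,0,0,0,0,25]]]}}

```text
time_s: 27.5
eef_pos: [0.5908, -0.272, 0.0716]
eef_rot: [0.0, 0.717, 0.697, 0.0]
wrist_force: [-1.0, -0.4, -3.0]
opening: 0.401
grasp_force: 60.2
```

Call:
{"api": "jog_arm", "payload": {"series": [[[0,0,0.5,0,0,0,25],[0,0,0,0,0,0,25],[0,0,0.5,0,0,0,25],[0,0,0,0,0,0,25],[0,0,0.5,0,0,0,25],[0,0,0,0,0,0,25],[0,0,0,0,0,0,25],[0,0,0,0,0,0,25],[0,0,0,0,0,0,25],[0,0,0,0,0,0,25]]]}}

```text
time_s: 28.5
eef_pos: [0.5908, -0.272, 0.07]
eef_rot: [0.0, 0.717, 0.697, 0.0]
wrist_force: [-0.6, -1.3, -3.3]
opening: 0.401
grasp_force: 60.2
```

Call:
{"api": "jog_arm", "payload": {"series": [[[0,0,0.5,0,0,0,25],[0,0,0,0,0,0,25],[0,0,0.5,0,0,0,25],[0,0,0,0,0,0,25],[0,0,0,0,0,0,25],[0,0,0,0,0,0,25],[0,0,0,0,0,0,25],[0,0,0,0,0,0,25],[0,0,0,0,0,0,25],[0,0,0,0,0,0,25]]]}}

```text
time_s: 29.5
eef_pos: [0.5909, -0.272, 0.0696]
eef_rot: [0.0, 0.717, 0.697, -0.0]
wrist_force: [-3.8, 2.5, 6.0]
opening: 0.399
grasp_force: 60.8
```

In contact (+6 N). I release and withdraw.

Call:
{"api": "jog_arm", "payload": {"series": [[[0,0,-0.5,0,0,0,25],[0,0,0,0,0,0,25],[0,0,0,0,0,0,60],[0,0,0,0,0,0,60],[0,0,0,0,0,0,60],[0,0,0,0,0,0,60],[0,0,0,0,0,0,60],[0,0,0,0,0,0,60],[0,0,0,0,0,0,60],[0,0,0,0,0,0,60]]]}}

```text
time_s: 30.5
eef_pos: [0.5908, -0.272, 0.0695]
eef_rot: [0.0, 0.717, 0.697, 0.0]
wrist_force: [-0.9, 0.4, -0.6]
opening: 0.7
grasp_force: 0.0
```

Call:
{"api": "jog_arm", "payload": {"series": [[[0,0,-10,0,0,0,60],[0,0,-20,0,0,0,60],[0,0,-30,0,0,0,60],[0,0,-40,0,0,0,60],[0,-40,-20,0,0,0,60],[0,-40,0,0,0,0,60],[0,-40,0,0,0,0,60],[0,-30,0,0,0,0,60],[0,0,0,0,0,0,60],[0,0,0,0,0,0,60]]]}}

```text
time_s: 31.5
eef_pos: [0.441, -0.2682, 0.1907]
eef_rot: [0.001, 0.717, 0.697, 0.0]
wrist_force: [0.4, 0.5, 0.6]
opening: 0.7
grasp_force: 0.0
```

```bash
python3 -c "
from h import *
c=cam('side'); w=cam('top')['frame']
cv2.imwrite('pics/fin.png',np.hstack([cv2.resize(c['frame'][120:360,120:400],(440,400)),cv2.resize(w[140:340,170:460],(360,400))]))"
```

```text
(no output)
```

View pics/fin.png

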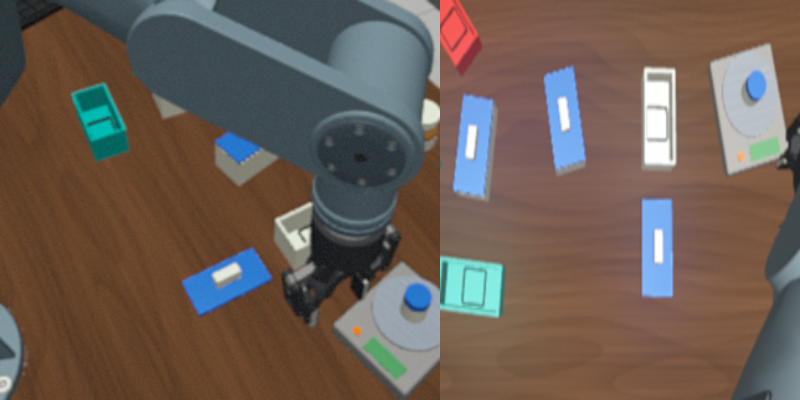

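The vial stands on the pan (side view, 415,300), and all three cases are upright on the desk.

```bash
python3 -c "
from bench import ctrl
print(ctrl.hand_in())"
```

```text
the job is handed in; nothing more can be done
None
```

I hefted all three cases, found the heavy one (the one nearest the scale), set its full vial upright on the middle of the pan, left all three cases upright on the desk, and handed in at about 31.6 s; no verdict came back.

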